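# Hang the rinsed pail on the drying hook

### The job

The tall bottle is standing in the way of the hook: first pick it up and stand it upright on the wooden ware board, keeping it upright on the way. Then hang the dark grey pail by its wire handle on the hook of the drying stand and let it hang there freely, clear of the table. Leave the other pots and tools where they are.

Things in the scene. Friction and masses are not known exactly. Their poses are not given: they have to be found in the camera images.
- stand: Fixed dark steel drying stand. Origin: on the table at the axis of its post (16 mm thick, 215 mm tall). Base plate 10 mm thick, x -100 to +50 mm, 120 mm wide. From the post's top a round hook arm (10 mm thick) runs along the stand's -x, towards the robot (within 15 degrees), sinking slightly to the seat, then bending up to a tip at x = -128 mm whose top is 227 mm high. Nothing stands above it.
- hook_seat (a point): Lowest place of the hook arm, on its upper side: 100 mm from the post axis, 200 mm above the table, axes as the stand's. The pail's handle rests here; it must come from in front (the stand's -x side), over the tip, with the pail's body passing below the arm.
- bottle: Tall closed white plastic bottle, about 0.4 kg, standing on the table right in front of the hook's tip, where the pail must pass and hang. 200 mm tall; body 70 mm in diameter up to 115 mm, a cone shoulder, then a straight neck 34 mm in diameter from 148 mm to the flat top (grip it there from above). Origin: centre of its underside, z up.
- pail: Open dark grey plastic pail, about 0.25 kg, the only one with a handle: 104 mm wide at the foot, 120 mm at the rim, 90 mm tall. Stiff arched steel wire handle (does not swing), 9 mm thick, in the pail's y-z plane: bar centre 130 mm high at y = +-57, 150 at +-45, 156 mm at the middle. Origin: centre of its underside. Gripping the bar 30 mm from its middle leaves the middle free for the hook.
- bail (a point): Underside of the pail's wire handle at its middle: on the pail's axis, 151.5 mm above its foot (61 mm above the rim), axes as the pail's. In the hanging pail this point rests on hook_seat.
- board: Fixed wooden ware board lying on the table, left or right of the stand: 240 mm (x) by 160 mm (y), 18 mm thick. Origin: centre of its underside, so its top is at z = 18 mm. The crock stands on its far (+x) half; the near half is free.
- crock: Bystander: small terracotta cup, 68 mm in diameter at the rim, 70 mm tall, on the ware board's far half. Origin: centre of its underside.
- tub: Bystander: dark grey tub without handle, 116 mm in diameter, 85 mm tall, at the back. Origin: centre of its underside.
- bowl: Bystander: white bowl, 130 mm in diameter, 55 mm tall, at the back. Origin: centre of its underside.
- brush: Bystander: wooden brush, 160 mm long, lying just beyond the pail. Origin: middle of its underside.

How it is judged:
By the outcome, as a careful person would: the job done as asked, in the order asked, and still so for the second after the job is handed in, with the robot touching nothing.
It also fails if it takes over 64 s, if anything falls off the work surface, if the arm or the gripper's body presses on something with over 40 N, if the wrist force passes 120 N, or if a joint passes its speed limit or range.

### The arm

A 6-joint arm with a two-finger parallel gripper is mounted at the origin on the work surface. World frame = base frame: x ahead of the robot, y to its left, z up, the work surface at z = 0. Lengths are in m, angles in degrees, forces in N, time in s.
With the tool pointing down it reaches from about 0.25 to 0.725 m from the base axis. Payload 9.7 kg.
Tool frame: the origin (TCP) lies midway between the tips of the shut fingers; the grasp point (between the pads) lies 19 mm behind it; z points along the fingers, y is the line along which they close (so a half turn about z gives the same grasp; the last joint's range is limited). The gripper opens to 85 mm and grips with 20 to 120 N. Pads are 22 mm wide; open, the fingers measure 114 mm over their backs; the gripper's body (76 mm by 85 mm) begins 54 mm behind the grasp point. The pads swing forward as they close: fully open they stand 13 mm farther back than shut.
Start: joints at [-67.781, 4.979, 10.078, 95.1, 0, 90], TCP at [0.208, -0.509, 0.231] pointing down, gripper open.
Joint ranges: [-179.16, 179.16], [-48.56, 103.87], [-65.8, 70.77], [-126.05, 130.52], [-82.76, 87.17], [-180, 180]. Speed limits (degrees/s): [127.2, 127.2, 147.25, 180, 180, 180].

### API

Orientations are given as [roll, pitch, yaw] about the fixed x, y, z axes, in that order (R = Rz(yaw) Ry(pitch) Rx(roll)).
In Python, from workcell import readout, imaging, bot, spotter gives the robot as it stands.
- The arm moves only by the shell command python3 -m jog 'ROWS' [FORCE]. ROWS is JSON, a list of rows, each an object with "rotation": the turn, a rotation vector about the world's x, y, z in degrees, a list of three; "translation": the shift along the world's x, y, z in mm, a list of three; "grip": the finger opening in mm, from 0 to 85.4. In form: [{"rotation": [wx, wy, wz], "translation": [dx, dy, dz], "grip": grip}, ...]. A call has 1 to 20 rows; each row is the pose to reach, as a shift and turn from the pose commanded when the call began; what a row does not reach only later rows make up. A row lasts 1/10 s, in which the tool goes at most 50 mm and 8.59 degrees, less where a joint would pass 70% of its speed; a pose out of reach is approached as far as the arm can. A call with a gripper value outside its range is refused whole. The fingers move at their own pace and stop on an object; FORCE is the grip in N (left out, the last holds). Time passes only in rows, so rows that repeat a pose let the fingers close. It gives the time, the measured TCP pose, the force, the opening and the grip force at its end, in the units of the state.
- readout.get_obs(): the state, without advancing time (a new reading comes with each control period).
- imaging.camera(name): name is "side" or "top"; returns (picture, depth): 480x640x3 uint8, red, green, blue; 480x640 float32, m along the optical axis (not along the pixel's ray), 0 where there is no reading.
- imaging.camera_info(name): a dict with "vertical_fov" (degrees; the focal length in pixels is half the picture's height over the tangent of half this angle, whatever the lens; pixels are square), "cx", "cy" (the principal point, pixels), "extrinsics" (4x4, takes a point from camera to world coordinates). Camera axes: x right, y down, z forward; pixel columns grow to the right and rows downward; lengths in m; the calibration is good to about 2 mm. A picture is of the moment at which its call begins. camera_info takes no time and is no camera call.
- bot.job_done(): hands the job in; it is judged then, once.
Trained networks look in the newest picture that a camera, given by its name, has taken for a name from the list of things; names that differ only in an ending like _2 or _b are one class to them, and where a whole thing is asked for, a point or a joint stands for the part that bears it (a point fixed in the world has none). Each returns a list of dicts, best first, with "confidence" (0 to 1); they miss things now and then, are a little off and sometimes report something else, mostly with a low value. They report only what shows in the picture. A call takes as long as a camera call.
- spotter.spot_in(camera, target): "box" ([centre column, centre row, width, height] in pixels, round what is visible of it).
- spotter.mark_of(camera, target): "uv" ([column, row] in pixels: a listed point, or the origin of a listed thing).
The state is a dict: "time": time; "q": joint angles; "qd": joint speeds; "joint_efforts": joint torques, N m; "ee_pos": TCP position; "tcp_rot": TCP orientation; "wrist_force": force on the tool from outside, world axes, zero at the start; "torque": the same for the moment, N m; "opening": finger opening in m; "grasp_force": force on a finger pad.
Only numpy, scipy, OpenCV 4.12 (cv2) and the standard library are available. Lean on these libraries where they do the work, as an engineer would, in place of code of your own. Each camera call takes 0.05 s, during which the arm holds its last target. There are 200 camera calls.

## Working session

There is one attempt and no reset: what is moved stays moved. The work goes in short steps, Python scripts to look and compute and a shell command to move; the robot and the scene stay as the last step left them, time stands still between calls to the robot, and variables do not carry over. Pictures are saved under pics/ and viewed, at most 10 in all, crops included, and the job is handed in when it is done.

```bash
mkdir -p pics; cat > h.py <<'E'
import numpy as np,cv2
from workcell import readout,imaging,bot,spotter
def cam(n):
    p,d=imaging.camera(n);i=imaging.camera_info(n)
    f=240/np.tan(np.radians(i["vertical_fov"])/2)
    v,u=np.mgrid[:480,:640]
    P=np.stack([(u-i["cx"])/f*d,(v-i["cy"])/f*d,d],-1)
    E=np.array(i["extrinsics"]);W=P@E[:3,:3].T+E[:3,3];W[d==0]=np.nan
    return p,d,W
def save(p,n): cv2.imwrite("pics/"+n,p[:,:,::-1])
E
python3 - <<'E'
from h import *
np.set_printoptions(precision=3,suppress=True)
for n in("top","side"):
    p,d,W=cam(n);save(p,n+"1.png");np.save(n+"W.npy",W)
    print(n,np.array(imaging.camera_info(n)["extrinsics"])[:3,3])
    for t in("stand","hook_seat","bottle","pail","bail","board","crock","brush"):
        for r in spotter.mark_of(n,t)[:2]:
            u,v=map(int,np.round(r["uv"])); print(t,r["uv"],round(r["confidence"],2),W[min(max(v,0),479),min(max(u,0),639)])
print(readout.get_obs())
E
```

```text
top [0.479 0.003 1.601]
stand [337.7, 192.3] 0.92 [ 0.685 -0.025  0.207]
hook_seat [332.7, 224.4] 0.84 [ 0.614 -0.012  0.202]
hook_seat [207.9, 255.5] 0.73 [0.556 0.305 0.022]
bottle [208.4, 253.0] 0.55 [0.563 0.303 0.031]
pail [457.9, 291.8] 0.85 [ 0.453 -0.328  0.005]
bail [473.8, 291.6] 0.93 [ 0.452 -0.368  0.008]
board [195.6, 277.0] 0.7 [0.503 0.336 0.02 ]
crock [208.5, 250.6] 0.7 [0.569 0.305 0.019]
crock [333.3, 221.9] 0.57 [ 0.618 -0.012  0.202]
brush [471.7, 248.8] 0.78 [ 0.561 -0.365  0.017]
brush [216.1, 193.4] 0.64 [0.719 0.286 0.006]
side [0.301 0.963 0.94 ]
stand [271.2, 274.1] 0.96 [ 0.704 -0.003  0.012]
stand [363.1, 211.0] 0.64 [ 0.547 -0.338  0.016]
hook_seat [311.0, 217.7] 0.97 [ 0.602 -0.008  0.205]
bottle [337.3, 295.0] 0.61 [0.523 0.031 0.024]
bottle [361.5, 210.7] 0.37 [ 0.549 -0.336  0.017]
pail [394.5, 226.2] 0.82 [ 0.446 -0.286  0.022]
bail [397.6, 177.5] 0.93 [ 0.486 -0.568  0.006]
bail [221.8, 362.2] 0.31 [0.679 0.329 0.065]
board [303.2, 411.8] 0.76 [0.499 0.36  0.02 ]
crock [284.6, 379.6] 0.66 [0.543 0.338 0.073]
brush [363.7, 209.5] 0.92 [ 0.546 -0.35   0.012]
{'time': 0.9, 'q': array([-67.779,   4.978,  10.075,  95.099,  -0.001,  89.999]), 'qd': array([ 0.055,  0.014, -0.054,  0.051, -0.036, -0.056]), 'joint_efforts': array([ -0.001, -52.009,  46.486,   0.001,  -0.   ,  -0.   ]), 'ee_pos': array([ 0.208, -0.509,  0.231]), 'tcp_rot': array([-179.997,    0.001,   22.222]), 'wrist_force': array([-0.133,  0.299,  0.081]), 'torque': array([-0.003,  0.045, -0.029]), 'grasp_force': 0.0, 'opening': 0.08581446339078416}
```

View pics/top1.png

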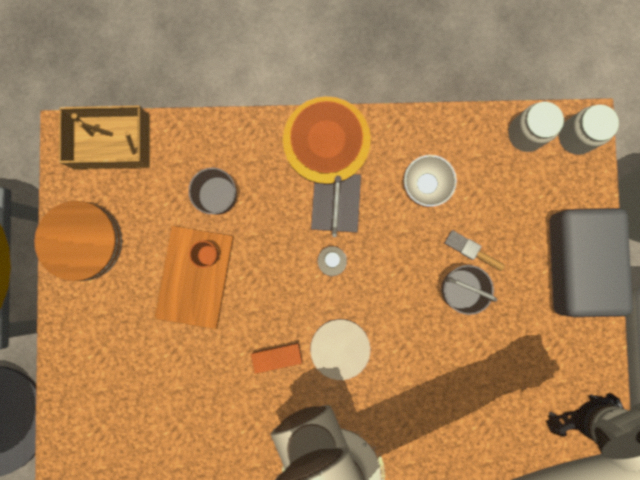

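View pics/side1.png

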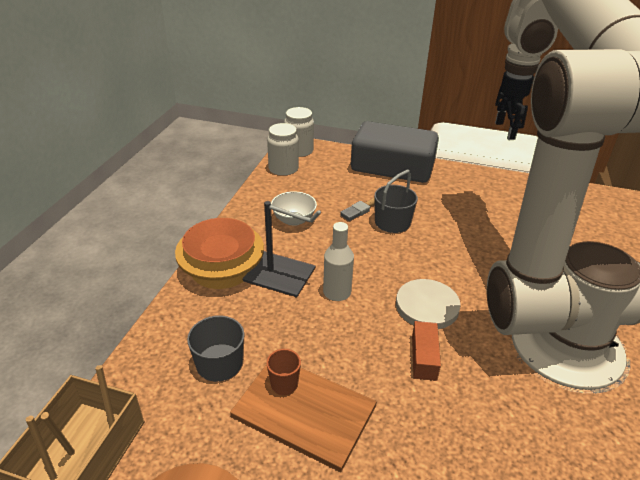

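```bash
cat > m.py <<'E'
import numpy as np
np.set_printoptions(precision=4,suppress=True)
from scipy.optimize import least_squares
def circ(P):
    r=least_squares(lambda c:np.hypot(P[:,0]-c[0],P[:,1]-c[1])-c[2],[*P[:,:2].mean(0),.05],loss='soft_l1',f_scale=.002);return r.x
for n in("top","side"):
    W=np.load(n+"W.npy").reshape(-1,3);W=W[~np.isnan(W[:,0])]
    x,y,z=W.T
    def s(n_,m): 
        Q=W[m];print(n,n_,len(Q),*( [Q.mean(0),np.median(Q,0),Q.min(0),Q.max(0)] if len(Q) else[]));return Q
    s("bottle top",(abs(x-.53)<.08)&(abs(y)<.08)&(z>.19)&(z<.206)&(x<.56))
    Q=s("bottle body",(abs(x-.53)<.07)&(abs(y)<.08)&(z>.02)&(z<.11)&(x<.56))
    if len(Q)>20:print(circ(Q))
    Q=s("arm",(x>.56)&(x<.74)&(abs(y)<.1)&(z>.18)&(z<.24))
    if len(Q)>5:print(np.polyfit(Q[:,0],Q[:,1],1))
    s("armfront",(x>.56)&(x<.59)&(abs(y)<.1)&(z>.17)&(z<.24))
    Q=s("pailrim",(abs(x-.45)<.1)&(abs(y+.33)<.1)&(z>.082)&(z<.096))
    if len(Q)>20:print(circ(Q))
    Q=s("bar",(abs(x-.45)<.1)&(abs(y+.33)<.1)&(z>.12)&(z<.17))
    if len(Q)>5:print(np.cov(Q[:,:2].T)*1e6,np.linalg.eigh(np.cov(Q[:,:2].T)))
    s("board",(x>.3)&(x<.7)&(y>.2)&(y<.5)&(z>.013)&(z<.023))
    s("crock",(x>.4)&(x<.7)&(y>.2)&(y<.5)&(z>.06)&(z<.08))
E
python3 m.py
```

```text
top bottle top 175 [ 0.5343 -0.0072  0.2008] [ 0.5347 -0.0077  0.2009] [ 0.5173 -0.0237  0.1911] [0.551  0.0078 0.2059]
top bottle body 10 [0.5069 0.0068 0.0682] [0.5053 0.0113 0.0718] [ 0.5007 -0.0235  0.032 ] [0.5178 0.0227 0.1072]
top arm 289 [ 0.6564 -0.0183  0.2075] [ 0.6574 -0.0182  0.2063] [ 0.5826 -0.0298  0.1922] [ 0.722  -0.0089  0.2318]
[-0.0829  0.0361]
top armfront 14 [ 0.5863 -0.0122  0.2263] [ 0.5868 -0.0122  0.2272] [ 0.5826 -0.0155  0.2199] [ 0.5892 -0.0089  0.2318]
top pailrim 296 [ 0.4593 -0.3401  0.0896] [ 0.4598 -0.3456  0.09  ] [ 0.4009 -0.3958  0.082 ] [ 0.5189 -0.2765  0.096 ]
[ 0.4601 -0.3344  0.0572]
top bar 209 [ 0.4615 -0.3312  0.1539] [ 0.4616 -0.3305  0.1563] [ 0.432  -0.3894  0.1212] [ 0.4879 -0.2784  0.1667]
[[ 222.7033  466.3866]
 [ 466.3866 1013.9362]] EighResult(eigenvalues=array([0.    , 0.0012]), eigenvectors=array([[-0.9074,  0.4202],
       [ 0.4202,  0.9074]]))
top board 4496 [0.4988 0.3452 0.0184] [0.4929 0.3489 0.0186] [0.3617 0.2008 0.013 ] [0.6991 0.4645 0.023 ]
top crock 129 [0.5985 0.3082 0.0705] [0.5781 0.3209 0.0708] [0.5291 0.2297 0.06
[... 488 characters left out ...]
2235] [ 0.5814 -0.013   0.2152] [ 0.59   -0.0052  0.2279]
side pailrim 297 [ 0.4564 -0.3311  0.0879] [ 0.4545 -0.3339  0.0881] [ 0.3982 -0.3994  0.0821] [ 0.5163 -0.2698  0.0954]
[ 0.4579 -0.332   0.0573]
side bar 149 [ 0.4612 -0.3234  0.1473] [ 0.4635 -0.3194  0.1523] [ 0.4307 -0.3872  0.1204] [ 0.4866 -0.2756  0.1636]
[[ 292.157   602.5872]
 [ 602.5872 1278.9431]] EighResult(eigenvalues=array([0.    , 0.0016]), eigenvectors=array([[-0.9037,  0.4281],
       [ 0.4281,  0.9037]]))
side board 7957 [0.4923 0.3587 0.0184] [0.4848 0.3612 0.0184] [0.3705 0.2364 0.013 ] [0.6997 0.447  0.023 ]
side crock 656 [0.6064 0.3041 0.0703] [0.5795 0.3079 0.0704] [0.5241 0.2333 0.06  ] [0.6994 0.3418 0.08  ]
```

The pictures agree with the networks: in the top view the bottle is at (333,260), the hook arm at (337,180)–(334,232), the pail at (468,290) with its bar from (450,282) to (494,298), and the board round (195,277) with the crock at (205,253). The side view shows the same layout. Next I go above the bottle and fit the board's pose.

```bash
python3 -m jog '[{"rotation":[0,0,0],"translation":[0,0,60],"grip":85},{"rotation":[0,0,0],"translation":[0,0,60],"grip":85},{"rotation":[0,0,-22.2],"translation":[325,502,60],"grip":85},{"rotation":[0,0,-22.2],"translation":[325,502,60],"grip":85},{"rotation":[0,0,-22.2],"translation":[325,502,60],"grip":85},{"rotation":[0,0,-22.2],"translation":[325,502,60],"grip":85},{"rotation":[0,0,-22.2],"translation":[325,502,60],"grip":85},{"rotation":[0,0,-22.2],"translation":[325,502,60],"grip":85},{"rotation":[0,0,-22.2],"translation":[325,502,60],"grip":85},{"rotation":[0,0,-22.2],"translation":[325,502,60],"grip":85},{"rotation":[0,0,-22.2],"translation":[325,502,60],"grip":85},{"rotation":[0,0,-22.2],"translation":[325,502,60],"grip":85},{"rotation":[0,0,-22.2],"translation":[325,502,60],"grip":85},{"rotation":[0,0,-22.2],"translation":[325,502,60],"grip":85},{"rotation":[0,0,-22.2],"translation":[325,502,60],"grip":85},{"rotation":[0,0,-22.2],"translation":[325,502,60],"grip":85},{"rotation":[0,0,-22.2],"translation":[325,502,60],"grip":85},{"rotation":[0,0,-22.2],"translation":[325,502,60],"grip":85}]' 60
python3 - <<'E'
import numpy as np,cv2
for n in("top","side"):
    W=np.load(n+"W.npy");x,y,z=np.moveaxis(W,2,0)
    m=((x>.36)&(x<.66)&(y>.22)&(y<.48)&(z>.013)&(z<.024)).astype(np.uint8)
    _,l,s,_=cv2.connectedComponentsWithStats(cv2.erode(m,np.ones((2,2))));k=1+s[1:,4].argmax()
    P=W[l==k][:,:2].astype(np.float32)*1000
    print(n,cv2.minAreaRect(P))
    c=(x>.5)&(x<.62)&(y>.26)&(y<.36)&(z>.062)&(z<.08);print("crock",W[c].min(0),W[c].max(0))
    t=(x>.6)&(x<.69)&(abs(y)<.1)&(z>.185)&(z<.225)
    Q=W[t];print("arm",np.polyfit(Q[:,0],Q[:,1],1)); b=(x>.56)&(x<.80)&(abs(y)<.12)&(z>.006)&(z<.015);print("base",b.sum(),cv2.minAreaRect(W[b][:,:2].astype(np.float32)*1000))
E
```

```text
time: 2.7
ee_pos: [0.5325, -0.0084, 0.2918]
tcp_rot: [180.0, -0.0, -0.1]
wrist_force: [-0.1, -0.8, -0.1]
opening: 0.085
grasp_force: 0.0
top ((502.5920715332031, 342.4354248046875), (157.99693298339844, 237.0482940673828), 79.22684478759766)
crock [0.52911992 0.2740876  0.06243012] [0.58568936 0.33774598 0.07956824]
arm [-0.08458785  0.03716431]
base 2092 ((677.30810546875, -0.027191162109375), (233.1692352294922, 240.26296997070312), 0.18787871301174164)
side ((501.1790771484375, 346.9018249511719), (161.48329162597656, 237.66677856445312), 79.29669189453125)
crock [0.52410022 0.27652278 0.06202153] [0.58646262 0.34183833 0.07985764]
arm [-0.09480137  0.04750149]
base 1800 ((672.190185546875, 5.9158935546875), (198.15640258789062, 210.0987091064453), 72.92973327636719)
```

```bash
python3 -m jog '[{"rotation":[0,0,0],"translation":[0,0,-45],"grip":85},{"rotation":[0,0,0],"translation":[0,0,-85],"grip":85},{"rotation":[0,0,0],"translation":[0,0,-115],"grip":85},{"rotation":[0,0,0],"translation":[0,0,-128],"grip":85},{"rotation":[0,0,0],"translation":[0,0,-128],"grip":85},{"rotation":[0,0,0],"translation":[0,0,-128],"grip":30},{"rotation":[0,0,0],"translation":[0,0,-128],"grip":30},{"rotation":[0,0,0],"translation":[0,0,-128],"grip":30},{"rotation":[0,0,0],"translation":[0,0,-128],"grip":25},{"rotation":[0,0,0],"translation":[0,0,-128],"grip":25},{"rotation":[0,0,0],"translation":[0,0,-128],"grip":25},{"rotation":[0,0,0],"translation":[0,0,-128],"grip":25}]' 60
```

```text
time: 3.9
ee_pos: [0.5336, -0.0072, 0.1647]
tcp_rot: [180.0, -0.1, 0.0]
wrist_force: [-0.7, -0.7, 6.9]
opening: 0.0331
grasp_force: 60.1
```

```bash
python3 -m jog '[{"rotation":[0,0,0],"translation":[0,0,20],"grip":25},{"rotation":[0,0,0],"translation":[0,0,50],"grip":25},{"rotation":[0,0,0],"translation":[-5,10,70],"grip":25},{"rotation":[0,0,0],"translation":[-15,40,75],"grip":25},{"rotation":[0,0,0],"translation":[-25,75,75],"grip":25},{"rotation":[0,0,0],"translation":[-35,115,75],"grip":25},{"rotation":[0,0,0],"translation":[-45,155,75],"grip":25},{"rotation":[0,0,0],"translation":[-55,195,75],"grip":25},{"rotation":[0,0,0],"translation":[-65,235,75],"grip":25},{"rotation":[0,0,0],"translation":[-75,275,75],"grip":25},{"rotation":[0,0,0],"translation":[-83,310,75],"grip":25},{"rotation":[0,0,0],"translation":[-90,340,75],"grip":25},{"rotation":[0,0,0],"translation":[-92,357,75],"grip":25},{"rotation":[0,0,0],"translation":[-92,363,75],"grip":25},{"rotation":[0,0,0],"translation":[-92,363,75],"grip":25}]' 60
python3 - <<'E'
from h import *
p,d,W=cam("side");save(p,"s2.png")
x,y,z=np.moveaxis(W,2,0)
m=(abs(x-.441)<.06)&(abs(y-.356)<.06)&(z>.03)&(z<.19);print(W[m].min(0),W[m].max(0)); print(readout.get_obs()["wrist_force"],readout.get_obs()["ee_pos"])
E
```

```text
time: 5.4
ee_pos: [0.4725, 0.0421, 0.2384]
tcp_rot: [-177.8, 0.1, 3.8]
wrist_force: [-0.2, -0.3, -5.6]
opening: 0.0326
grasp_force: 60.9Traceback (most recent call last):
  File "<stdin>", line 4, in <module>
    return umr_minimum(a, axis, None, out, keepdims, initial, where)
ValueError: zero-size array to reduction operation minimum which has no identity
```

View pics/s2.png

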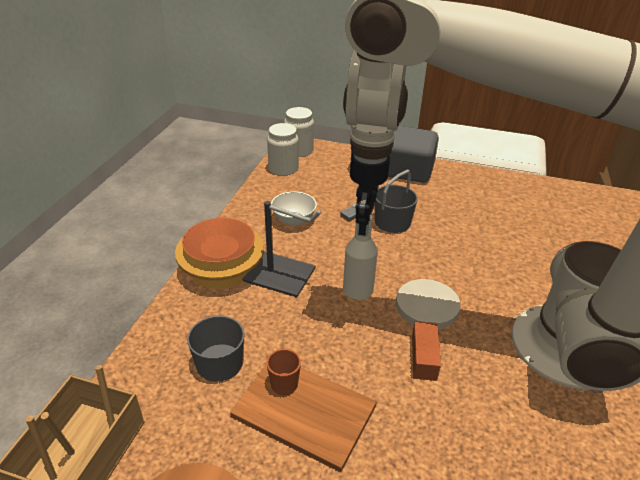

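The picture shows the bottle held upright, lifted off the table at (360,270), but stopped short of the board. I look at the joints for the reason.

```bash
python3 - <<'E'
from h import *
o=readout.get_obs();print(o["time"],o["q"],o["qd"],o["ee_pos"],o["tcp_rot"],o["wrist_force"])
E
```

```text
5.45 [  3.79189221  -5.16293673   0.72770304  95.9626183    2.15433203
 179.94300025] [0.07473954 0.28464474 0.36200521 0.03863456 0.01784758 0.05032928] [0.47226621 0.0420378  0.23845119] [-1.77845597e+02  6.98357950e-02  3.84885172e+00] [ 0.23122655  0.24537946 -5.16469147]
```

The last joint stands at its 180° limit (q6 = q1 − yaw + 180), so I turn the tool +56° about z and take out the 2° tilt.

```bash
python3 - <<'E'
from scipy.spatial.transform import Rotation as R
print((R.from_euler('xyz',[180,0,60],degrees=True)*R.from_euler('xyz',[-177.845,.07,3.85],degrees=True).inv()).as_rotvec(degrees=True))
E
python3 -m jog '[{"rotation":[-2,0,8],"translation":[0,0,0],"grip":25},{"rotation":[-2,-0.3,16],"translation":[0,0,0],"grip":25},{"rotation":[-2,-0.5,24],"translation":[0,0,0],"grip":25},{"rotation":[-2,-0.8,32],"translation":[0,0,0],"grip":25},{"rotation":[-2,-1,40],"translation":[0,0,0],"grip":25},{"rotation":[-2,-1.1,48],"translation":[0,0,0],"grip":25},{"rotation":[-2,-1.3,56],"translation":[0,0,0],"grip":25},{"rotation":[-2,-1.3,56],"translation":[0,0,0],"grip":25},{"rotation":[-2,-1.3,56],"translation":[0,0,0],"grip":25}]' 60
```

```text
[-1.8657928  -1.24834361 56.14447024]
time: 6.35
ee_pos: [0.4726, 0.0422, 0.2383]
tcp_rot: [179.9, 0.0, 59.6]
wrist_force: [-0.1, 0.2, -5.8]
opening: 0.0326
grasp_force: 60.9
```

```bash
python3 -m jog '[{"rotation":[0,0,0],"translation":[-1,15,0],"grip":25},{"rotation":[0,0,0],"translation":[-4,45,0],"grip":25},{"rotation":[0,0,0],"translation":[-8,85,0],"grip":25},{"rotation":[0,0,0],"translation":[-12,125,0],"grip":25},{"rotation":[0,0,0],"translation":[-17,165,0],"grip":25},{"rotation":[0,0,0],"translation":[-21,205,0],"grip":25},{"rotation":[0,0,0],"translation":[-25,245,0],"grip":25},{"rotation":[0,0,0],"translation":[-29,280,0],"grip":25},{"rotation":[0,0,0],"translation":[-31,303,0],"grip":25},{"rotation":[0,0,0],"translation":[-32,314,0],"grip":25},{"rotation":[0,0,0],"translation":[-32,314,-15],"grip":25},{"rotation":[0,0,0],"translation":[-32,314,-35],"grip":25},{"rotation":[0,0,0],"translation":[-32,314,-45],"grip":25},{"rotation":[0,0,0],"translation":[-32,314,-50],"grip":25},{"rotation":[0,0,0],"translation":[-32,314,-52],"grip":25},{"rotation":[0,0,0],"translation":[-32,314,-53],"grip":25},{"rotation":[0,0,0],"translation":[-32,314,-53],"grip":25}]' 60
python3 - <<'E'
from h import *
p,d,W=cam("side");save(p,"s3.png")
o=readout.get_obs();print(o["q"],o["wrist_force"],o["ee_pos"])
E
```

```text
time: 8.05
ee_pos: [0.4408, 0.3562, 0.186]
tcp_rot: [179.8, -0.0, 59.8]
wrist_force: [-0.3, -0.0, -5.2]
opening: 0.0329
grasp_force: 60.9
[ 3.90062075e+01  6.49004290e+00  6.69221828e+00  9.01184516e+01
 -1.37833489e-01  1.59160624e+02] [-0.29364135 -0.31255778 -5.13873835] [0.44086432 0.35620168 0.1860395 ]
```

View pics/s3.png

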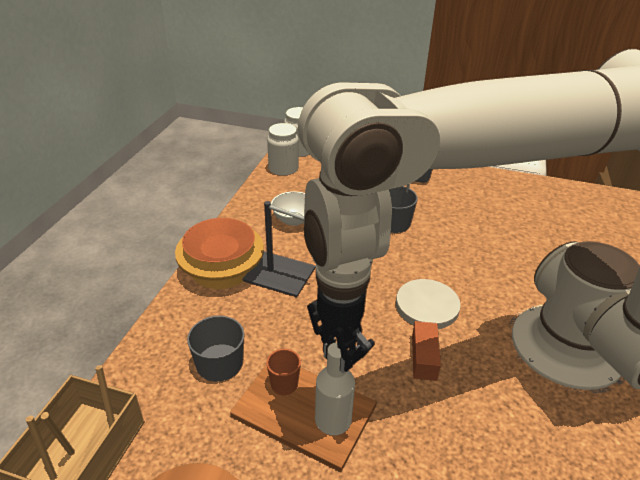

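The bottle hangs upright just above the board's near half (334,425). I lower it until it touches, release, and pull up.

```bash
python3 -m jog '[{"rotation":[0,0,0],"translation":[0,0,-1],"grip":25},{"rotation":[0,0,0],"translation":[0,0,-2],"grip":25},{"rotation":[0,0,0],"translation":[0,0,-3],"grip":25},{"rotation":[0,0,0],"translation":[0,0,-3],"grip":25}]' 60; python3 -m jog '[{"rotation":[0,0,0],"translation":[0,0,-0.5],"grip":25},{"rotation":[0,0,0],"translation":[0,0,-0.5],"grip":25}]'
```

```text
time: 8.5
ee_pos: [0.4408, 0.3562, 0.1829]
tcp_rot: [179.8, -0.0, 59.9]
wrist_force: [-0.5, -0.8, -1.2]
opening: 0.0325
grasp_force: 61.4
time: 8.7
ee_pos: [0.4409, 0.3563, 0.1828]
tcp_rot: [179.8, -0.1, 59.9]
wrist_force: [-0.1, -1.8, 4.5]
opening: 0.0326
grasp_force: 61.9
```

```bash
python3 -m jog '[{"rotation":[0,0,0],"translation":[0,0,0],"grip":50},{"rotation":[0,0,0],"translation":[0,0,0],"grip":70},{"rotation":[0,0,0],"translation":[0,0,0],"grip":85},{"rotation":[0,0,0],"translation":[0,0,0],"grip":85},{"rotation":[0,0,0],"translation":[0,0,5],"grip":85},{"rotation":[0,0,0],"translation":[0,0,25],"grip":85},{"rotation":[0,0,0],"translation":[0,0,60],"grip":85},{"rotation":[0,0,0],"translation":[0,0,100],"grip":85},{"rotation":[0,0,0],"translation":[0,0,120],"grip":85},{"rotation":[0,0,0],"translation":[0,0,120],"grip":85}]' 60
python3 - <<'E'
from h import *
for n in("side","top"):
    p,d,W=cam(n);x,y,z=np.moveaxis(W,2,0)
    for a,b in((.195,.235),(.04,.13)):
        m=(abs(x-.441)<.05)&(abs(y-.356)<.05)&(z>a)&(z<b)
        if m.sum()>3: print(n,a,W[m].min(0),W[m].max(0))
E
```

```text
time: 9.7
ee_pos: [0.4412, 0.3566, 0.3056]
tcp_rot: [179.8, -0.3, 59.9]
wrist_force: [0.1, -0.0, -0.5]
opening: 0.0851
grasp_force: 0.0
side 0.195 [0.42324017 0.33952511 0.19510344] [0.45648813 0.37633528 0.22260409]
side 0.04 [0.40508282 0.35521321 0.04000558] [0.47361733 0.39447331 0.12991409]
top 0.195 [0.42562628 0.33966019 0.1952027 ] [0.45723483 0.3726439  0.22682812]
top 0.04 [0.40890601 0.32054449 0.0408608 ] [0.47640828 0.35693768 0.12994617]
```

The bottle stands upright on the board: neck and body both centre on (0.440, 0.357). Next is the pail, gripping its bar at −30 mm from the middle.

```bash
python3 -m jog '[{"rotation":[0,0,5],"translation":[0,-40,0],"grip":85},{"rotation":[0,0,5],"translation":[6,-716,0],"grip":85},{"rotation":[0,0,5],"translation":[6,-716,0],"grip":85},{"rotation":[0,0,5],"translation":[6,-716,0],"grip":85},{"rotation":[0,0,5],"translation":[6,-716,0],"grip":85},{"rotation":[0,0,5],"translation":[6,-716,0],"grip":85},{"rotation":[0,0,5],"translation":[6,-716,0],"grip":85},{"rotation":[0,0,5],"translation":[6,-716,0],"grip":85},{"rotation":[0,0,5],"translation":[6,-716,0],"grip":85},{"rotation":[0,0,5],"translation":[6,-716,0],"grip":85},{"rotation":[0,0,5],"translation":[6,-716,0],"grip":85},{"rotation":[0,0,5],"translation":[6,-716,0],"grip":85},{"rotation":[0,0,5],"translation":[6,-716,0],"grip":85},{"rotation":[0,0,5],"translation":[6,-716,0],"grip":85},{"rotation":[0,0,5],"translation":[6,-716,0],"grip":85},{"rotation":[0,0,5],"translation":[6,-716,-40],"grip":85},{"rotation":[0,0,5],"translation":[6,-716,-80],"grip":85},{"rotation":[0,0,5],"translation":[6,-716,-80],"grip":85},{"rotation":[0,0,5],"translation":[6,-716,-80],"grip":85},{"rotation":[0,0,5],"translation":[6,-716,-80],"grip":85}]'
python3 - <<'E'
from h import *
print(readout.get_obs()["q"])
for n in("side","top"):
    p,d,W=cam(n);x,y,z=np.moveaxis(W,2,0)
    m=(abs(x-.45)<.1)&(abs(y+.33)<.1)&(z>.12)&(z<.175);Q=W[m]
    if len(Q)>5:print(n,len(Q),Q.mean(0),np.polyfit(Q[:,1],Q[:,0],1))
    if n=="side": save(p,"s4.png")
E
```

```text
time: 11.8
ee_pos: [0.4473, -0.3601, 0.2244]
tcp_rot: [179.7, 0.1, 64.9]
wrist_force: [-0.1, -0.3, 0.4]
opening: 0.0851
grasp_force: 0.0
[-3.88432937e+01  7.87477339e+00  1.24726016e+01  9.42763404e+01
  8.58061061e-03  7.62711247e+01]
side 150 [ 0.46125082 -0.32329088  0.14690517] [0.46636386 0.61202201]
top 191 [ 0.46394153 -0.3256679   0.15524742] [0.45720587 0.61283881]
```

View pics/s4.png

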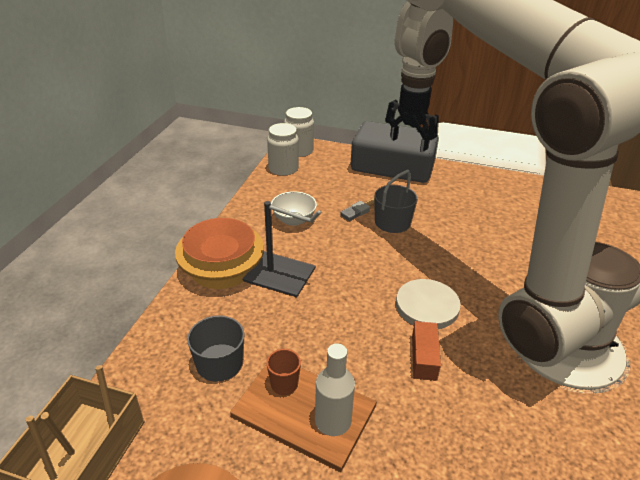

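The view shows the bottle standing at (335,400) on the board, and the open gripper above the pail bar (397,178). I descend and grip.

```bash
python3 -m jog '[{"rotation":[0,0,0],"translation":[-1,0,-35],"grip":85},{"rotation":[0,0,0],"translation":[-1,0,-65],"grip":85},{"rotation":[0,0,0],"translation":[-1,0,-82],"grip":85},{"rotation":[0,0,0],"translation":[-1,0,-89],"grip":85},{"rotation":[0,0,0],"translation":[-1,0,-89],"grip":85},{"rotation":[0,0,0],"translation":[-1,0,-89],"grip":20},{"rotation":[0,0,0],"translation":[-1,0,-89],"grip":20},{"rotation":[0,0,0],"translation":[-1,0,-89],"grip":20},{"rotation":[0,0,0],"translation":[-1,0,-89],"grip":20},{"rotation":[0,0,0],"translation":[-1,0,-89],"grip":0},{"rotation":[0,0,0],"translation":[-1,0,-89],"grip":0},{"rotation":[0,0,0],"translation":[-1,0,-89],"grip":0},{"rotation":[0,0,0],"translation":[-1,0,-89],"grip":0},{"rotation":[0,0,0],"translation":[-1,0,-89],"grip":0}]' 90
```

```text
time: 13.3
ee_pos: [0.4459, -0.3601, 0.1333]
tcp_rot: [179.8, 0.0, 64.9]
wrist_force: [1.4, -1.6, 3.4]
opening: 0.0058
grasp_force: 87.9
```

```bash
python3 -m jog '[{"rotation":[0,0,0],"translation":[0,0,10],"grip":0},{"rotation":[0,0,0],"translation":[0,0,30],"grip":0},{"rotation":[0,0,0],"translation":[0,0,55],"grip":0},{"rotation":[0,0,0],"translation":[0,0,77],"grip":0},{"rotation":[0,0,0],"translation":[0,5,90],"grip":0},{"rotation":[0,0,2],"translation":[2,25,90],"grip":0},{"rotation":[0,0,4],"translation":[4,55,90],"grip":0},{"rotation":[0,0,6],"translation":[6,90,90],"grip":0},{"rotation":[0,0,8],"translation":[9,125,90],"grip":0},{"rotation":[0,0,11],"translation":[12,160,90],"grip":0},{"rotation":[0,0,13],"translation":[14,195,90],"grip":0},{"rotation":[0,0,15],"translation":[17,230,90],"grip":0},{"rotation":[0,0,17],"translation":[19,265,90],"grip":0},{"rotation":[0,0,19],"translation":[22,295,90],"grip":0},{"rotation":[0,0,20],"translation":[23,315,90],"grip":0},{"rotation":[0,0,20],"translation":[24,326,90],"grip":0},{"rotation":[0,0,20],"translation":[24,330,90],"grip":0},{"rotation":[0,0,20],"translation":[24,330,90],"grip":0},{"rotation":[0,0,20],"translation":[24,330,90],"grip":0},{"rotation":[0,0,20],"translation":[24,330,90],"grip":0}]' 90
python3 - <<'E'
from h import *
np.set_printoptions(precision=4,suppress=True)
from m import circ
for n in("side","top"):
    p,d,W=cam(n);x,y,z=np.moveaxis(W,2,0);np.save(n+"H.npy",W)
    m=(abs(x-.47)<.075)&(abs(y)<.085)&(z>.165)&(z<.192);Q=W[m];print(n,len(Q),Q.min(0),Q.max(0),circ(Q))
    if len(Q)>5:
        A=np.c_[Q[:,:2],np.ones(len(Q))];
    m=(abs(x-.47)<.08)&(y>-.02)&(y<.08)&(z>.205)&(z<.26);Q=W[m]
    if len(Q)>3:print("bar",len(Q),Q.min(0),Q.max(0),np.polyfit(Q[:,1],Q[:,0],1))
    print("bail",[(r["uv"],r["confidence"]) for r in spotter.mark_of(n,"bail")][:2],"seat",[(r["uv"],r["confidence"]) for r in spotter.mark_of(n,"hook_seat")][:1])
    save(p,n+"5.png")
E
```

```text
time: 15.3
ee_pos: [0.4696, -0.0307, 0.2228]
tcp_rot: [179.9, 0.0, 84.8]
wrist_force: [-0.3, 0.6, -2.4]
opening: 0.0059
grasp_force: 87.9
top bottle top 175 [ 0.5343 -0.0072  0.2008] [ 0.5347 -0.0077  0.2009] [ 0.5173 -0.0237  0.1911] [0.551  0.0078 0.2059]
top bottle body 10 [0.5069 0.0068 0.0682] [0.5053 0.0113 0.0718] [ 0.5007 -0.0235  0.032 ] [0.5178 0.0227 0.1072]
top arm 289 [ 0.6564 -0.0183  0.2075] [ 0.6574 -0.0182  0.2063] [ 0.5826 -0.0298  0.1922] [ 0.722  -0.0089  0.2318]
[-0.0829  0.0361]
top armfront 14 [ 0.5863 -0.0122  0.2263] [ 0.5868 -0.0122  0.2272] [ 0.5826 -0.0155  0.2199] [ 0.5892 -0.0089  0.2318]
top pailrim 296 [ 0.4593 -0.3401  0.0896] [ 0.4598 -0.3456  0.09  ] [ 0.4009 -0.3958  0.082 ] [ 0.5189 -0.2765  0.096 ]
[ 0.4601 -0.3344  0.0572]
top bar 209 [ 0.4615 -0.3312  0.1539] [ 0.4616 -0.3305  0.1563] [ 0.432  -0.3894  0.1212] [ 0.4879 -0.2784  0.1667]
[[ 222.7033  466.3866]
 [ 466.3866 1013.9362]] EighResult(eigenvalues=array([0.    , 0.0012]), eigenvectors=array([[-0.9074,  0.4202],
       [ 0.4202,  0.9074]]))
top board 4496 [0.4988 0.3452 0.0184] [0.4929 0.
[... 1052 characters left out ...]
ors=array([[-0.9037,  0.4281],
       [ 0.4281,  0.9037]]))
side board 7957 [0.4923 0.3587 0.0184] [0.4848 0.3612 0.0184] [0.3705 0.2364 0.013 ] [0.6997 0.447  0.023 ]
side crock 656 [0.6064 0.3041 0.0703] [0.5795 0.3079 0.0704] [0.5241 0.2333 0.06  ] [0.6994 0.3418 0.08  ]
side 688 [ 0.4116 -0.0635  0.1651] [0.5299 0.0626 0.192 ] [ 0.4708 -0.0001  0.0572]
bar 219 [ 0.4516 -0.0197  0.2053] [0.48   0.0622 0.2596] [0.1379 0.4677]
bail [([366.9, 219.7], 0.7), ([221.9, 361.9], 0.54)] seat [([309.4, 215.2], 0.73)]
top 68 [0.4439 0.0376 0.166 ] [0.5139 0.0545 0.1881] [ 0.4722 -0.0105  0.0639]
bar 24 [0.4735 0.0433 0.2195] [0.4802 0.0572 0.2451] [0.0033 0.477 ]
bail [] seat [([336.2, 222.7], 0.58)]
```

View pics/side5.png

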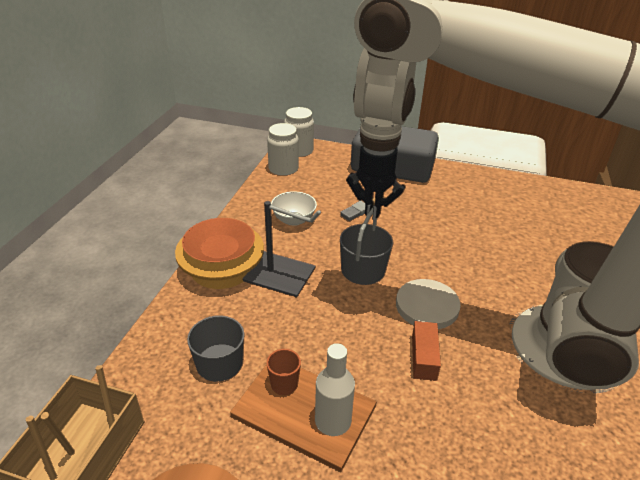

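The pail hangs in the gripper at (366,250), in front of the hook. I check its tilt and heights.

```bash
python3 - <<'E'
import numpy as np
W=np.load("sideH.npy").reshape(-1,3);W=W[~np.isnan(W[:,0])];x,y,z=W.T
r=np.hypot(x-.471,y)
for a in range(-180,180,30):
    m=(abs((np.degrees(np.arctan2(y,x-.471))-a+180)%360-180)<15)&(r>.05)&(r<.066)&(z<.2)&(z>.1)
    if m.sum()>3:print(a,m.sum(),np.percentile(z[m],97).round(4))
for yy in np.arange(-.02,.065,.01):
    m=(abs(x-.47)<.015)&(abs(y-yy)<.005)&(z>.19)&(z<.27)
    if m.sum():print("bar",yy.round(3),m.sum(),np.percentile(z[m],[50,95]).round(4),x[m].mean().round(4))
m=(r<.07)&(z<.16)&(z>.05);print("foot",z[m].min())
for n in("topW.npy","sideW.npy"):
    V=np.load(n).reshape(-1,3)
    for xx in np.arange(.58,.74,.01):
        q=V[(abs(V[:,0]-xx)<.005)&(abs(V[:,1]+.015)<.04)&(V[:,2]>.17)];
        if len(q):print(xx.round(3),len(q),q.mean(0).round(4),q[:,2].max().round(4))
E
```

```text
-180 53 0.1808
-150 87 0.1821
-120 250 0.1813
-90 370 0.1909
-60 204 0.1812
-30 190 0.1818
0 45 0.1853
30 107 0.1822
60 236 0.1812
90 299 0.1922
120 267 0.1804
150 193 0.1803
bar -0.02 131 [0.2506 0.2676] 0.468
bar -0.01 18 [0.2497 0.2667] 0.4659
bar 0.0 13 [0.2493 0.2516] 0.4698
bar 0.01 12 [0.2489 0.251 ] 0.4706
bar 0.02 17 [0.2469 0.2496] 0.4709
bar 0.03 14 [0.2455 0.2475] 0.4721
bar 0.04 18 [0.2442 0.2467] 0.4729
bar 0.05 43 [0.2336 0.245 ] 0.4745
bar 0.06 59 [0.2114 0.2268] 0.4753
foot 0.08872168397118407
0.58 4 [ 0.5837 -0.0133  0.2249] 0.2291
0.59 19 [ 0.5901 -0.0124  0.2231] 0.2318
0.6 20 [ 0.6007 -0.0138  0.2085] 0.2203
0.61 19 [ 0.6102 -0.0143  0.201 ] 0.2074
0.62 17 [ 0.6197 -0.0156  0.2009] 0.2044
0.63 21 [ 0.6302 -0.016   0.1998] 0.2052
0.64 21 [ 0.6399 -0.0169  0.2022] 0.2092
0.65 20 [ 0.6496 -0.018   0.2035] 0.2098
0.66 18 [ 0.6604 -0.0184  0.2039] 0.212
0.67 22 [ 0.6705 -0.0196  0.2049] 0.2109
0.68 18 [ 0.6796 -0.0204  0.2065] 0.211
0.69 20 [ 0.6897 -0.0212  0.2083] 0.2141
0.7 18 [ 0.7001 -0.022   0.2086] 0.2142
0.71 34 [ 0.7099 -0.0228  0.211 ] 0.221
0.72 19 [ 0.7179 -0.0227  0.2154] 0.2197
0.58 8 [ 0.5832 -0.0102  0.2244] 0.2279
0.59 29 [ 0.5902 -0.0081  0.2174] 0.2272
0.6 22 [ 0.6002 -0.0086  0.2038] 0.2152
0.61 19 [ 0.6108 -0.0103  0.1986] 0.2031
0.62 16 [ 0.6207 -0.0116  0.1981] 0.2027
0.63 18 [ 0.6302 -0.0127  0.199 ] 0.2032
0.64 18 [ 0.6395 -0.013   0.2004] 0.2056
0.65 19 [ 0.6497 -0.0143  0.2011] 0.2049
0.66 17 [ 0.6601 -0.0151  0.2022] 0.205
0.67 19 [ 0.67   -0.0158  0.2037] 0.2088
0.68 18 [ 0.6802 -0.0168  0.2048] 0.2098
0.69 19 [ 0.6902 -0.0176  0.2053] 0.2112
0.7 19 [ 0.7006 -0.0187  0.2046] 0.2118
0.71 91 [ 0.7097 -0.0178  0.1948] 0.2183
0.72 28 [ 0.7173 -0.0175  0.202 ] 0.2174
```

No tilt: rim at 0.181, bail underside about 0.242. I insert along the stand's axis 2 mm lower, then lower until the bar meets the seat.

```bash
python3 -m jog '[{"rotation":[0,0,0],"translation":[5,-1,-2],"grip":0},{"rotation":[0,0,0],"translation":[20,-2,-2],"grip":0},{"rotation":[0,0,0],"translation":[40,-4,-2],"grip":0},{"rotation":[0,0,0],"translation":[60,-5,-2],"grip":0},{"rotation":[0,0,0],"translation":[80,-7,-2],"grip":0},{"rotation":[0,0,0],"translation":[100,-9,-2],"grip":0},{"rotation":[0,0,0],"translation":[118,-10,-2],"grip":0},{"rotation":[0,0,0],"translation":[132,-11,-2],"grip":0},{"rotation":[0,0,0],"translation":[141,-12,-2],"grip":0},{"rotation":[0,0,0],"translation":[144,-12,-2],"grip":0},{"rotation":[0,0,0],"translation":[144,-12,-2],"grip":0},{"rotation":[0,0,0],"translation":[144,-12,-2],"grip":0}]' 90
python3 - <<'E'
from h import *
p,d,W=cam("side");q=p[150:350,200:460];save(cv2.resize(q,(780,600)),"s6.png")
E
```

```text
time: 16.8
ee_pos: [0.6132, -0.0418, 0.221]
tcp_rot: [179.9, 0.0, 84.9]
wrist_force: [-0.1, -0.3, -1.9]
opening: 0.006
grasp_force: 88.0
```

View pics/s6.png

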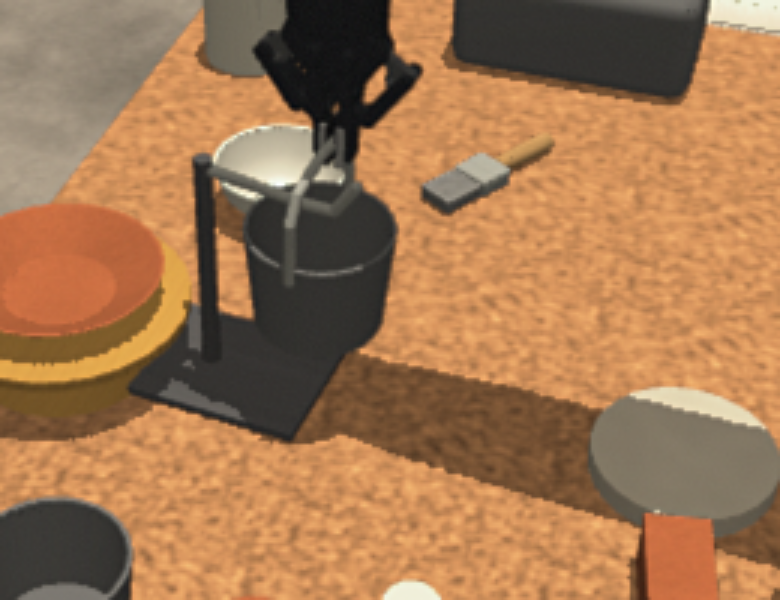

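The crop shows the hook arm running through the handle: its tip at (350,190) is in front of the bar, and the pail body is below the arm. Now I lower it.

```bash
python3 -m jog '[{"rotation":[0,0,0],"translation":[0,0,-8],"grip":0},{"rotation":[0,0,0],"translation":[0,0,-18],"grip":0},{"rotation":[0,0,0],"translation":[0,0,-27],"grip":0},{"rotation":[0,0,0],"translation":[0,0,-33],"grip":0},{"rotation":[0,0,0],"translation":[0,0,-35],"grip":0},{"rotation":[0,0,0],"translation":[0,0,-35],"grip":0}]' 90; python3 -m jog '[{"rotation":[0,0,0],"translation":[0,0,-1],"grip":0},{"rotation":[0,0,0],"translation":[0,0,-2],"grip":0},{"rotation":[0,0,0],"translation":[0,0,-2],"grip":0}]' 
```

```text
time: 17.45
ee_pos: [0.6134, -0.0419, 0.1854]
tcp_rot: [179.9, 0.0, 84.9]
wrist_force: [0.6, -1.1, -2.7]
opening: 0.0059
grasp_force: 88.0
time: 17.75
ee_pos: [0.6137, -0.0419, 0.184]
tcp_rot: [179.9, 0.0, 84.9]
wrist_force: [0.3, -1.2, -2.6]
opening: 0.0058
grasp_force: 88.0
```

```bash
python3 -m jog '[{"rotation":[0,0,0],"translation":[0,0,-1],"grip":0},{"rotation":[0,0,0],"translation":[0,0,-1],"grip":0}]'; python3 -m jog '[{"rotation":[0,0,0],"translation":[0,0,-1],"grip":0},{"rotation":[0,0,0],"translation":[0,0,-1],"grip":0}]'; python3 -m jog '[{"rotation":[0,0,0],"translation":[0,0,-1],"grip":0},{"rotation":[0,0,0],"translation":[0,0,-1],"grip":0}]' 
```

```text
time: 17.95
ee_pos: [0.6136, -0.0419, 0.1828]
tcp_rot: [179.9, 0.0, 84.9]
wrist_force: [-0.1, 0.5, -0.7]
opening: 0.0062
grasp_force: 88.0
time: 18.15
ee_pos: [0.6136, -0.0419, 0.1817]
tcp_rot: [179.9, 0.0, 84.9]
wrist_force: [-1.2, 0.1, -3.2]
opening: 0.0061
grasp_force: 88.0
time: 18.35
ee_pos: [0.6137, -0.0419, 0.181]
tcp_rot: [179.8, 0.0, 84.9]
wrist_force: [-0.2, 0.7, -0.1]
opening: 0.0058
grasp_force: 88.1
```

```bash
python3 -m jog '[{"rotation":[0,0,0],"translation":[0,0,-1],"grip":0},{"rotation":[0,0,0],"translation":[0,0,-1],"grip":0}]' 30;python3 -m jog '[{"rotation":[0,0,0],"translation":[0,0,0],"grip":0},{"rotation":[0,0,0],"translation":[0,0,0],"grip":0}]' 20
```

```text
time: 18.55
ee_pos: [0.6137, -0.0419, 0.1805]
tcp_rot: [179.8, 0.0, 84.9]
wrist_force: [-2.2, 0.4, 3.9]
opening: 0.006
grasp_force: 88.6
time: 18.75
ee_pos: [0.6137, -0.0419, 0.1804]
tcp_rot: [179.8, 0.0, 84.9]
wrist_force: [-0.8, -0.2, 4.6]
opening: 0.0063
grasp_force: 88.7
```

Contact: the hook carries the pail. I release and rise.

```bash
python3 -m jog '[{"rotation":[0,0,0],"translation":[0,0,0],"grip":12},{"rotation":[0,0,0],"translation":[0,0,0],"grip":20},{"rotation":[0,0,0],"translation":[0,0,0],"grip":30},{"rotation":[0,0,0],"translation":[0,0,0],"grip":45},{"rotation":[0,0,0],"translation":[0,0,0],"grip":60},{"rotation":[0,0,0],"translation":[0,0,0],"grip":60},{"rotation":[0,0,0],"translation":[0,0,0],"grip":60},{"rotation":[0,0,0],"translation":[0,0,5],"grip":60},{"rotation":[0,0,0],"translation":[0,0,20],"grip":60},{"rotation":[0,0,0],"translation":[0,0,45],"grip":60},{"rotation":[0,0,0],"translation":[0,0,80],"grip":60},{"rotation":[0,0,0],"translation":[0,0,120],"grip":60},{"rotation":[0,0,0],"translation":[-40,0,150],"grip":60},{"rotation":[0,0,0],"translation":[-90,0,150],"grip":60},{"rotation":[0,0,0],"translation":[-140,0,150],"grip":60},{"rotation":[0,0,0],"translation":[-150,0,150],"grip":60},{"rotation":[0,0,0],"translation":[-150,0,150],"grip":60}]'
python3 - <<'E'
from h import *
p,d,W=cam("side");q=p[150:470,140:460];save(cv2.resize(q,(600,600)),"s7.png")
x,y,z=np.moveaxis(W,2,0);m=(np.hypot(x-.614,y+.013)<.072)&(z>.03)&(z<.15);print("pail z",np.nanmin(W[m],0),np.nanmax(W[m],0))
E
```

```text
time: 20.45
ee_pos: [0.4625, -0.0419, 0.3315]
tcp_rot: [179.7, 0.0, 84.8]
wrist_force: [0.3, -0.2, 0.6]
opening: 0.0597
grasp_force: 0.0
pail z [ 0.55425077 -0.07452662  0.04485889] [0.67318517 0.04965381 0.14979189]
```

View pics/s7.png

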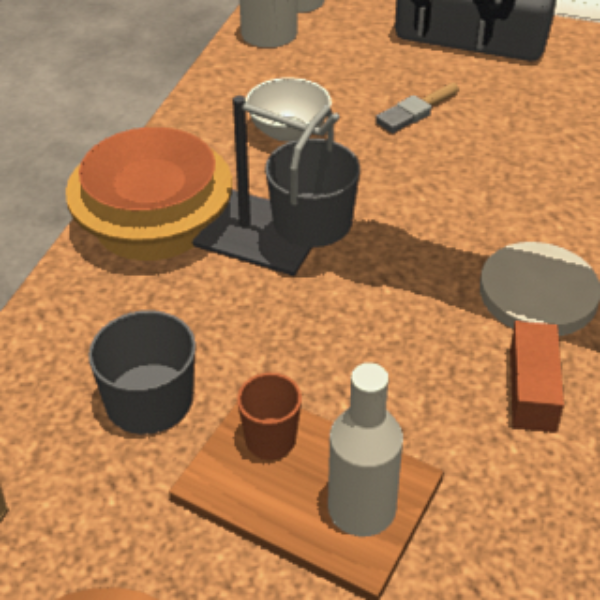

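The pail hangs on the hook (312,190) clear of the base, and the bottle stands on the board (365,450). I let it settle for a second, check it is still, and hand in.

```bash
python3 -m jog '[{"rotation":[0,0,0],"translation":[0,0,0],"grip":60},{"rotation":[0,0,0],"translation":[0,0,0],"grip":60},{"rotation":[0,0,0],"translation":[0,0,0],"grip":60},{"rotation":[0,0,0],"translation":[0,0,0],"grip":60},{"rotation":[0,0,0],"translation":[0,0,0],"grip":60},{"rotation":[0,0,0],"translation":[0,0,0],"grip":60},{"rotation":[0,0,0],"translation":[0,0,0],"grip":60},{"rotation":[0,0,0],"translation":[0,0,0],"grip":60},{"rotation":[0,0,0],"translation":[0,0,0],"grip":60},{"rotation":[0,0,0],"translation":[0,0,0],"grip":60}]'
python3 - <<'E'
from h import *
p,d,W=cam("side")
x,y,z=np.moveaxis(W,2,0);m=(np.hypot(x-.614,y+.013)<.072)&(z>.03)&(z<.15);a,b=np.nanmin(W[m],0),np.nanmax(W[m],0);print(a,b)
if a[2]>.03 and abs(a-[.5543,-.0745,.0449]).max()<.006: print(bot.job_done())
E
```

```text
time: 21.5
ee_pos: [0.4636, -0.0419, 0.3299]
tcp_rot: [179.9, 0.0, 84.9]
wrist_force: [0.2, -0.3, -0.2]
opening: 0.0599
grasp_force: 0.0
[ 0.55479001 -0.07491391  0.04489534] [0.67267892 0.05107969 0.14973048]
the job is handed in; nothing more can be done
None
```

The bottle stands upright on the near half of the ware board and the pail hangs freely on the hook, about 45 mm clear of the table; I handed the job in at about 21.5 s, and no verdict came back.

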